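Find the card slot that still grips, with a feeler blade

ROBOT

A 7-joint arm with a two-finger parallel gripper is mounted at the origin on the work surface. World frame = base frame: x ahead of the robot, y to its left, z up, the work surface at z = 0. Lengths are in m, angles in rad, forces in N, time in s.
With the tool pointing down it reaches from about 0.4 to 0.85 m from the base axis. Payload 10.4 kg.
Tool frame: the origin (TCP) lies between the finger pads; the fingertips stand ahead of it and the grasp point (between the pads) lies 6 mm ahead of it (finger_overhang is the z of the fingertips in the tool frame, in m); z points along the fingers, y is the direction in which the jaws open and shut (so a half turn about z gives the same grasp; the last joint's range is limited). The gripper opens to 85 mm and grips with 20 to 120 N. Pads are 22 mm wide; open, the fingers measure 114 mm over their backs; the gripper's body (76 mm by 85 mm) begins 54 mm behind the grasp point. The pads swing forward as they close: fully open they stand 13 mm farther back than shut.
Start: joints at [1.085, 0.332, -0.065, 1.46, 0.022, 1.35, -0.088], TCP at [0.279, -0.559, 0.256] pointing down, gripper open.
Joint ranges: [-2.6, 2.6], [-0.5, 2.12], [-1.47, 1.34], [0.16, 2.42], [-1.27, 4.41], [0.06, 2.06], [-2.6, 2.6]. Speed limits (rad/s): [2.22, 2.22, 2.79, 2.79, 3.14, 3.14, 3.14].

INTERFACE

Orientations are given as a unit quaternion [x, y, z, w].
In Python, from workcell import * gives the robot as it stands.
- The arm moves only by the shell command python3 -m creep 'ROWS' [FORCE]. ROWS is JSON, a list of rows, each a list of 7 numbers: the turn, a rotation vector about the tool's x, y, z in rad, then the shift along the tool's x, y, z in mm, then the closure in counts, from 0 (fully open) to 255 (shut). In form: [[wx, wy, wz, dx, dy, dz, claw], ...]. A call has 1 to 8 rows; each row shifts and turns the commanded pose from where the row before left it, along the tool's axes as they then stand; what a row does not reach is not made up. A row lasts 1/10 s, in which the tool goes at most 50 mm and 8.59 degrees, less where a joint would pass 70% of its speed; a pose out of reach is approached as far as the arm can. A call is refused whole if a number of a shift passes 50 or a number of a turn 0.15, either way. A call with a gripper value outside its range is refused whole. The fingers move at their own pace and stop on an object; FORCE is the grip in N (left out, the last holds). Time passes only in rows, so rows that do not move let the fingers close. It gives the time, the measured TCP pose, the force and the opening at its end, in the units of the state.
- get_obs(): the state, without advancing time (a new reading comes with each control period).
- camera(name): name is "scene" or "top" or "wrist"; returns (picture, depth): 420x560x3 uint8, blue, green, red; 420x560 float32, m along the optical axis (not along the pixel's ray), 0 where there is no reading.
- camera_model(name): a dict with "camera_matrix" (3x3 intrinsics, pixels), "R" (3x3) and "t" (3): a world point X has camera coordinates R X + t; the wrist camera has in their place "mount" (4x4, takes a point from camera to tool coordinates, whose origin is the TCP and whose axes are the flange's). Camera axes: x right, y down, z forward; pixel columns grow to the right and rows downward; lengths in m; the calibration is good to about 2 mm. A picture is of the moment at which its call begins: read the wrist's pose just before it. camera_model takes no time and is no camera call.
- hand_in(): hands the job in, once; it reports no verdict.
The state is a dict: "clock": time; "joint_pos": joint angles; "joint_velocities": joint speeds; "tau": joint torques, N m; "position": TCP position; "ee_rot": TCP orientation; "ft_force": force on the tool from outside, world axes, zero at the start; "torque": the same for the moment, N m; "grip_width": opening from 0.0 (shut) to 1.0 (fully open).
Only numpy, scipy, OpenCV 4.12 (cv2) and the standard library are available. Lean on these libraries where they do the work, as an engineer would, in place of code of your own. Each camera call takes 0.05 s, during which the arm holds its last target.

TASK

Take the orange-handled feeler blade from its wooden stand and, by feel, find which of the three look-alike card slots on the green board still grips properly: in one the blade drops in without drag, one is jammed too stiff to let it in and must not be forced, and one lets it slide in against a light, springy drag. Leave the blade standing in that good slot, pushed gently fully home (the shoulders of the handle down on the connector), and let go. Leave the other things on the desk alone.

Things in the scene. Friction and masses are not known exactly. Their poses are not given: they have to be found in the camera images.
- gauge: Feeler blade, loose, about 90 g. Orange handle 40 (x) by 18 (y) by 45 (z) mm, to be gripped across its 18 mm; below it a steel blade 40 (x) by 4 (y) mm, 30 mm long, tip rounded. Origin: centre of the handle's underside (the shoulders), z up; handle z 0 to +45, blade 0 to -30 mm. It starts upright in the stand, shoulders on the stand's top, axes along the stand's within 2 mm, 0.03 rad.
- gauge_tip (a point): End of the steel blade, on its centre line, 30 mm below the gauge's origin.
- stand: Wooden stand, fixed, 70 (x) by 50 (y) by 40 (z) mm, with a slot in its top 46 mm (x) by 8 mm (y), in which the gauge stands at the start. Origin at the centre of its underside on the desk; z up.
- backplane: Green circuit board, fixed, 130 (x) by 170 (y) mm, with three black card-edge connectors, each 62 (x) by 26 (y) mm, tops level at z = 48 mm, centred at x = 0 and y = -45, 0, +45 mm. Origin: centre of its underside on the desk, z up. With the blade home in a slot the gauge's origin is 48 mm above this origin. Which slot is good, worn or stiff changes from start to start.
- slot_a (a point): Centre of the mouth of the slot at y = +45 mm, level with the connector's top. Each slot is 50 (x) by 10 (y) mm, 36 mm deep, long side along the board's x. Inside, a pair of sprung brass contacts touch at the centre plane, sloped from 4 to 16 mm down, flat below; all three slots look alike. The 4 mm blade meets them 10 to 12 mm down, has them fully spread by 19 mm, is home at 30 mm.
- slot_b (a point): The same for the middle slot, y = 0. Resistance to pushing the blade down: worn slot under 1.5 N all the way to home; good slot builds up to some 5 to 15 N on the slope, then 2 to 8 N of drag down to home; stiff slot passes 20 N before the blade is 16 mm down and rises steeply (about 35 N counts as forced).
- slot_c (a point): The same for the slot at y = -45 mm.
- good_l (a joint): Travel in m of one sprung contact of the good slot (where that slot is, it does not tell): 0 untouched, about 0.002 with the blade centred in it, 0.0045 at most. Its spring takes about 1.2 N to start and 2.4 N more per mm.
- good_r (a joint): The same for the opposite contact of the good slot.
- stiff_l (a joint): Travel in m of one contact of the stiff slot: 0 untouched; 20 N per mm. More than 0.001 means that the slot has been forced.
- stiff_r (a joint): The same for the opposite contact of the stiff slot.
- transformer: Squat black transformer with steel laminations, 78 by 70 by 67 mm, 1.1 kg, loose; bystander. Origin at the centre of its underside.
- heat_sink: Finned aluminium heat sink, 60 by 80 by 32 mm, loose; bystander. Origin at the centre of its underside.
- logic_probe: Green plastic logic probe lying along its x axis, 165 mm long, 20 mm wide, loose; bystander. Origin on its underside near the middle.
- nut_driver: Nut driver lying along its x axis, amber handle towards -x, chrome shaft, 200 mm long, loose; bystander. Origin on its underside near the middle.
Not all that is in view belongs to the job. Of the things like the gauge, leave any that is pink; of the rest the smaller one is meant. Several things look just like the stand: the one meant starts farthest from the robot's base.

How it is judged:
By the outcome, as a careful person would: the job done as asked, in the order asked, and still so for the second after the job is handed in, with the robot touching nothing.
It also fails if it takes over 54 s, if anything falls off the work surface, if the arm or the gripper's body presses on something with over 40 N, if the wrist force passes 120 N, or if a joint passes its speed limit or range.

## Working session

There is one attempt and no reset: what is moved stays moved. The work goes in short steps, Python scripts to look and compute and a shell command to move; the robot and the scene stay as the last step left them, time stands still between calls to the robot, and variables do not carry over. Pictures are saved under pics/ and viewed, and the job is handed in when it is done.

```bash
ls; mkdir -p pics; python3 - <<'E'
from workcell import *
import cv2,numpy as np
o=get_obs();print(o)
for n in ("scene","top"):
    p,d=camera(n);cv2.imwrite(f"pics/{n}0.png",p);np.save(f"{n}0.npy",d)
    print(n,camera_model(n))
print(camera_model("wrist"))
E
```

```text
pics
{'clock': 0.0, 'joint_pos': array([ 1.08540031,  0.33288945, -0.06468937,  1.46093734,  0.02158775,
        1.34992771, -0.08848253]), 'joint_velocities': array([ 1.79166432e-03, -7.37638266e-04, -2.16982887e-03, -2.55828783e-03,
       -2.60520309e-03, -5.73960754e-04,  2.30606916e-05]), 'tau': array([-4.44231182e-04, -6.25431705e+01,  4.89427987e-02, -3.91598153e+01,
        1.63667504e-02,  9.84326442e-03, -4.66827021e-05]), 'position': array([ 0.27887086, -0.55894687,  0.25550681]), 'ee_rot': array([ 9.73343528e-01,  2.29350905e-01, -1.97442913e-04, -7.06381973e-04]), 'ft_force': array([ 0.11374999,  0.35099   , -0.55798898]), 'torque': array([ 0.0561297 , -0.0075564 , -0.01088177]), 'grip_width': 0.9962165109309726}
scene {'camera_matrix': array([[404.46920802,   0.        , 278.65526637],
       [  0.        , 404.46920802, 213.6475773 ],
       [  0.        ,   0.        ,   1.        ]]), 'R': array([[ 0.81009055,  0.58610298, -0.0153817 ],
       [ 0.44205208, -0.62780224, -0.64066708],
       [-0.38515355,  0.51219884, -0.7676647 ]]), 't': array([-0.51421526, -0.167101
[... 220 characters left out ...]
, -0.99941917, -0.02371664],
       [-0.99826687, -0.02315922, -0.0541009 ],
       [ 0.05352022,  0.02499946, -0.99825378]]), 't': array([0.09103559, 0.55241532, 0.91943352])}
{'camera_matrix': array([[309.42757645,   0.        , 280.913669  ],
       [  0.        , 309.42757645, 207.91730883],
       [  0.        ,   0.        ,   1.        ]]), 'mount': array([[ 8.07510182e-04, -9.55969210e-01, -2.93465870e-01,
         7.53886836e-02],
       [ 9.99999450e-01,  9.68524341e-04, -4.03350863e-04,
         7.90521389e-04],
       [ 6.69819845e-04, -2.93465383e-01,  9.55969466e-01,
        -1.18241987e-01],
       [ 0.00000000e+00,  0.00000000e+00,  0.00000000e+00,
         1.00000000e+00]])}
```

View pics/scene0.png

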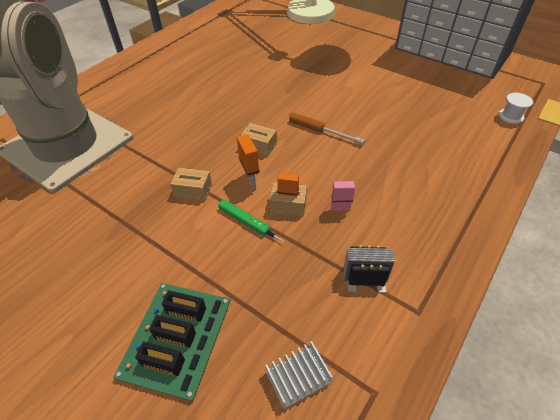

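View pics/top0.png

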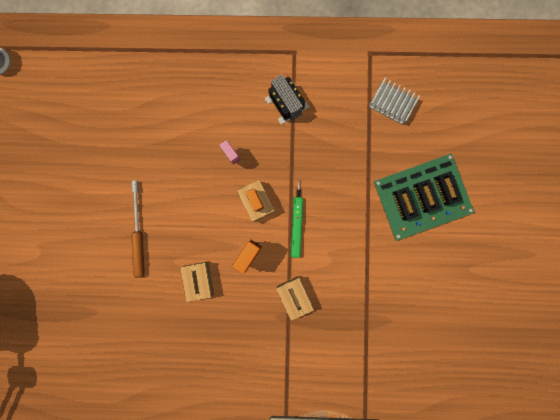

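Top view candidates, by pixel:
- Orange handle in a stand at (255,200).
- Larger orange one at (247,256), outside any stand.
- Pink one at (229,151), to be left alone.

Stands are at (257,201), (197,282) and (295,298). The smaller orange one, in the farthest stand at (255,200), fits the description. I'll check it in a crop and measure.

```bash
cat > h.py <<'E'
import cv2,numpy as np
from workcell import *
def ray(name,uv,z,o=None):
    m=camera_model(name);K=m["camera_matrix"]
    d=np.linalg.inv(K)@np.array([uv[0],uv[1],1.])
    if name=="wrist":
        from scipy.spatial.transform import Rotation as Ro
        T=np.eye(4);T[:3,:3]=Ro.from_quat(o["ee_rot"]).as_matrix();T[:3,3]=o["position"]
        T=T@m["mount"];c=T[:3,3];d=T[:3,:3]@d
    else:
        c=-m["R"].T@m["t"];d=m["R"].T@d
    return c+d*(z-c[2])/d[2]
def blobs(p,lo,hi,amin=60):
    h=cv2.cvtColor(p,cv2.COLOR_BGR2HSV);m=cv2.inRange(h,np.array(lo),np.array(hi))
    c,_=cv2.findContours(m,cv2.RETR_EXTERNAL,cv2.CHAIN_APPROX_NONE)
    return [k for k in c if cv2.contourArea(k)>amin]
def rect(name,c,z,o=None):
    pts=np.array([ray(name,q[0],z,o)[:2] for q in c])*1000
    r=cv2.minAreaRect(pts.astype(np.float32));return r
E
python3 - <<'E'
from h import *
p=cv2.imread("pics/top0.png")
a=cv2.resize(p[120:330,170:330],None,fx=2.5,fy=2.5,interpolation=cv2.INTER_CUBIC)
b=cv2.resize(p[140:250,360:490],None,fx=3,fy=3,interpolation=cv2.INTER_CUBIC)
H=max(a.shape[0],b.shape[0]);c=np.zeros((H,a.shape[1]+b.shape[1],3),np.uint8);c[:a.shape[0],:a.shape[1]]=a;c[:b.shape[0],a.shape[1]:]=b
cv2.imwrite("pics/crop0.png",c)
hs=cv2.cvtColor(p,cv2.COLOR_BGR2HSV);print(hs[200,255],hs[256,247],hs[205,245],hs[100,50],hs[186,425])
for k in blobs(p,(5,225,190),(14,255,255),30):
    print("orange",cv2.boundingRect(k),rect("top",k,.085))
for k in blobs(p,(60,80,30),(90,255,200),300):
    print("green",cv2.boundingRect(k),rect("top",k,.01))
d=np.load("top0.npy")
m=camera_model("top")
def P(u,v):
    X=np.linalg.inv(m["camera_matrix"])@[u,v,1]*d[v,u];return m["R"].T@(X-m["t"])
for q in [(255,200),(247,256),(229,151),(197,268),(295,283),(425,186),(412,203)]:print(q,P(*q).round(4))
E
```

```text
[ 14 203 215] [ 14 203 216] [ 17 132 217] [ 13 175 181] [ 18 176 135]
green (291, 196, 12, 61) ((500.7987060546875, 66.37445831298828), (17.78887939453125, 123.74030303955078), 88.52440643310547)
green (376, 156, 96, 83) ((567.4869995117188, -192.5918731689453), (126.86792755126953, 167.30442810058594), 21.19562339782715)
(255, 200) [0.5481 0.1474 0.0866]
(247, 256) [0.4433 0.1576 0.108 ]
(229, 151) [0.6419 0.2007 0.0796]
(197, 268) [0.4124 0.2628 0.0404]
(295, 283) [0.3883 0.0673 0.0421]
(425, 186) [ 0.5865 -0.1872  0.0381]
(412, 203) [ 0.5515 -0.1596  0.0464]
```

View pics/crop0.png

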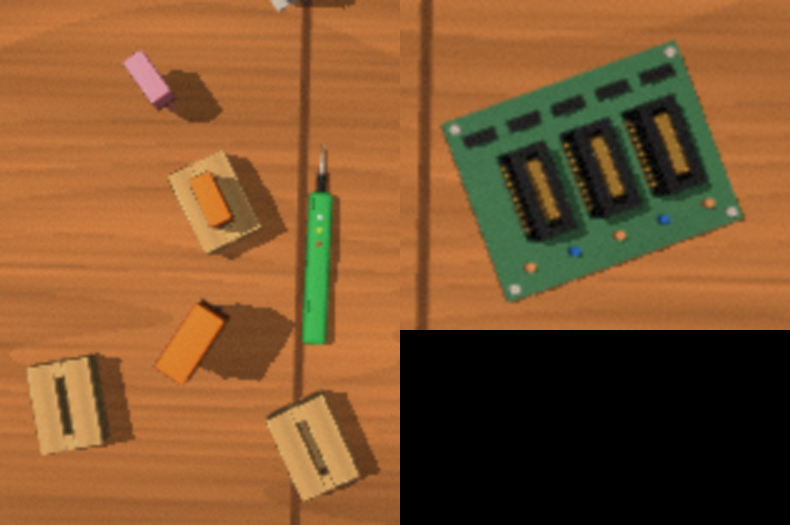

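The crop shows the smaller orange handle at (211,199), seated in the farthest stand. The board is yawed about 21° and the tool is already near that yaw. I'll fly over the board first, then on to the gauge.

```bash
python3 -m creep '[[0,0,0,44,-21,0,0],[0,0,0,44,-21,0,0],[0,0,0,44,-21,0,0],[0,0,0,44,-21,0,0],[0,0,0,44,-21,0,0],[0,0,0,44,-21,0,0],[0,0,0,44,-21,0,0],[0,0,0,44,-21,0,0]]' 40
python3 -m creep '[[0,0,0,35,-15,0,0],[0,0,0,33,-16,0,0],[0,0,0,0,0,0,0]]'
python3 - <<'E'
from h import *
o=get_obs();print(o["clock"],o["position"],o["ee_rot"],o["ft_force"])
p,d=camera("wrist");cv2.imwrite("pics/wb.png",p);np.save("wb.npy",d)
import pickle;pickle.dump(o,open("wb.pkl","wb"))
E
```

```text
clock: 0.9
position: [0.5197, -0.25, 0.2561]
ee_rot: [0.973, 0.229, -0.0, -0.0]
ft_force: [1.2, -0.2, -0.1]
grip_width: 0.998
clock: 1.2
position: [0.5685, -0.1875, 0.2558]
ee_rot: [0.972, 0.233, 0.001, -0.001]
ft_force: [-0.8, 0.4, -0.4]
grip_width: 0.998
1.2 [ 0.56850273 -0.18753599  0.25575195] [ 9.72408365e-01  2.33280178e-01  5.24609862e-04 -1.43360331e-03] [-0.81239024  0.44551644 -0.40913587]
```

View pics/wb.png

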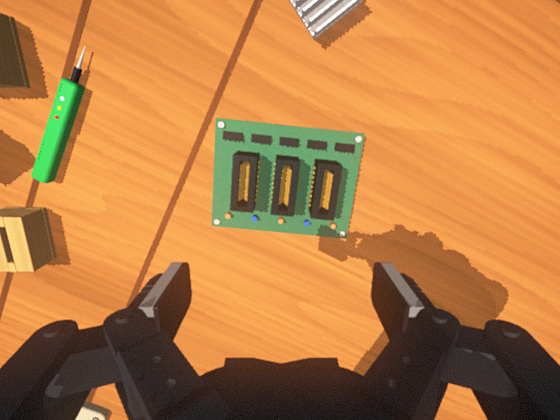

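```bash
python3 - <<'E'
from h import *;import pickle
o=pickle.load(open("wb.pkl","rb"));p=cv2.imread("pics/wb.png");d=np.load("wb.npy")
c=cv2.resize(p[115:240,205:370],None,fx=4.8,fy=4.8,interpolation=cv2.INTER_CUBIC);cv2.imwrite("pics/wbc.png",c)
for k in blobs(p,(60,80,30),(90,255,200),3000):
    for z in(.004,.01,.016): print("green",rect("wrist",k,z,o))
for k in blobs(p,(12,100,110),(28,255,255),40):
    x,y,w,h=cv2.boundingRect(k)
    if 205<x<370 and 115<y<240 and w<40: print((x,y,w,h),rect("wrist",k,.044,o))
blk=[]
for k in blobs(p,(0,0,0),(180,255,60),300):
    x,y,w,h=cv2.boundingRect(k)
    if 205<x<370 and 115<y<240 and w<60: print("blk",(x,y,w,h),rect("wrist",k,.048,o))
E
```

```text
green ((572.4666137695312, -186.78684997558594), (116.09707641601562, 164.3700714111328), 21.14680290222168)
green ((573.4965209960938, -186.26181030273438), (114.21501159667969, 161.7054443359375), 21.146785736083984)
green ((574.5264892578125, -185.73684692382812), (112.33294677734375, 159.04087829589844), 21.146814346313477)
```

View pics/wbc.png

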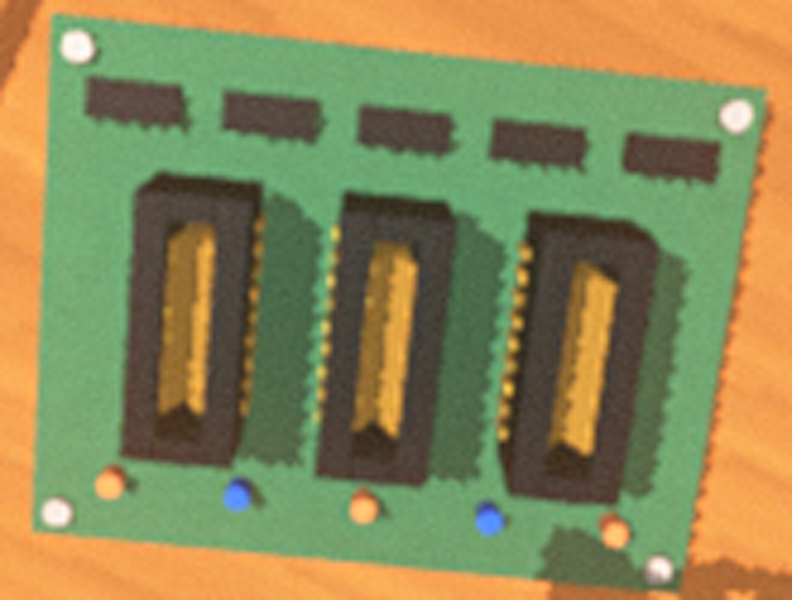

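```bash
python3 -m creep '[[0,0,0,25,-40,0,0],[0,0,0,25,-40,0,0],[0,0,0,25,-40,0,0],[0,0,0,25,-40,0,0],[0,0,0,25,-40,0,0],[0,0,0,10,-40,0,0],[0,0,0,0,-40,0,0],[0,0,0,0,-20,0,0]]'
python3 -m creep '[[0,0,0,0,0,0,0]]'
python3 - <<'E'
from h import *
o=get_obs();print(o["clock"],o["position"],o["ee_rot"],o["ft_force"])
p,d=camera("wrist");cv2.imwrite("pics/wg.png",p);np.save("wg.npy",d)
import pickle;pickle.dump(o,open("wg.pkl","wb"))
E
```

```text
clock: 2.05
position: [0.5513, 0.1375, 0.2562]
ee_rot: [0.973, 0.231, -0.0, -0.0]
ft_force: [0.1, 0.6, 1.1]
grip_width: 1.0
clock: 2.15
position: [0.5515, 0.1372, 0.2564]
ee_rot: [0.973, 0.231, -0.0, -0.0]
ft_force: [-0.1, 0.6, 0.5]
grip_width: 1.001
2.15 [0.55147752 0.13723759 0.25641033] [ 9.72915564e-01  2.31160736e-01 -7.50765020e-05 -1.20735261e-04] [-0.10202431  0.6036146   0.54302884]
```

View pics/wg.png

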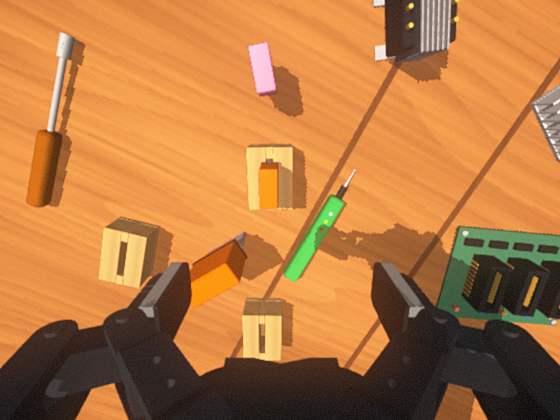

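```bash
cat >> h.py <<'E'
def cloud(name,d,o=None):
    from scipy.spatial.transform import Rotation as Ro
    m=camera_model(name);K=m["camera_matrix"];v,u=np.mgrid[:d.shape[0],:d.shape[1]]
    X=np.stack([(u-K[0,2])/K[0,0]*d,(v-K[1,2])/K[1,1]*d,d],-1)
    if name=="wrist":
        T=np.eye(4);T[:3,:3]=Ro.from_quat(o["ee_rot"]).as_matrix();T[:3,3]=o["position"]
        T=T@m["mount"];return X@T[:3,:3].T+T[:3,3]
    return (X-m["t"])@m["R"]
def tops(W,ok,lo,hi,amin=30):
    m=((W[...,2]>lo)&(W[...,2]<hi)&ok).astype(np.uint8)
    n,l,s,c=cv2.connectedComponentsWithStats(m)
    for i in range(1,n):
        if s[i,4]<amin: continue
        P=W[l==i];r=cv2.minAreaRect((P[:,:2]*1000).astype(np.float32))
        print(c[i].round(0),s[i,4],np.round(r[0],1),np.round(r[1],1),round(r[2],1),"z",np.median(P[:,2]).round(4))
E
python3 - <<'E'
from h import *;import pickle
for n,f in(("wrist","wb"),("wrist","wg"),("top","top0")):
    o=None if n=="top" else pickle.load(open(f+".pkl","rb"));d=np.load(f+".npy");W=cloud(n,d,o)
    v,u=np.mgrid[:420,:560]
    ok=(d>0)&((v<240)|(n=="top"))
    print(f,"desk z",np.median(W[...,2][ok]));print("40-52");tops(W,ok,.0435,.053,60);print("gauge");tops(W,ok&(W[...,0]>.5),.077,.093,60);print("stand");tops(W,ok&(W[...,0]>.5)&(W[...,1]>.08),.034,.046,60)
E
```

```text
wb desk z 0.0007074536624369909
40-52
[243. 182.] 1042 [ 552.6 -149.4] [62.  26.1] 21.3 z 0.0484
[284. 186.] 1014 [ 568.9 -191.4] [62. 26.] 21.2 z 0.0484
[325. 191.] 1043 [ 585.1 -233.4] [62.2 26.5] 21.1 z 0.0483
gauge
stand
wg desk z 0.0006647203161526116
40-52
[402.  31.] 256 [735.1 101.1] [53.7 17.4] 59.4 z 0.0484
gauge
[268. 187.] 794 [551.3 150.8] [39.9 18. ] 26.8 z 0.0855
stand
[397.  30.] 294 [736.9 105.3] [53.6 11.6] 48.9 z 0.0401
[270. 174.] 1956 [551.7 151. ] [70.3 50. ] 27.6 z 0.0405
top0 desk z 0.0003188447390090884
40-52
[450. 188.] 335 [ 583.6 -233.1] [61.7 27.5] 21.3 z 0.0481
[428. 195.] 331 [ 567.5 -191.3] [61.9 26.9] 22.2 z 0.0477
[407. 203.] 318 [ 551.1 -149.4] [61.9 26.9] 21.7 z 0.048
gauge
[254. 199.] 199 [549.7 150.6] [39.8 17.9] 27.4 z 0.0855
stand
[255. 200.] 639 [550.4 150.6] [69.8 49.8] 27.3 z 0.0401
```

Sizes, heights and spacing all match the description. The gauge is at (551.3,150.8) with yaw 26.8°, and the slots are at (552.6,-149.4), (568.9,-191.4) and (585.1,-233.4) with yaw 21.2°. Next is the grasp.

```bash
python3 -m creep '[[0,0,0,6,-12,20,0],[0,0,0,0,0,40,0],[0,0,0,0,0,40,0],[0,0,0,0,0,40,0],[0,0,0,0,0,30,0],[0,0,0,0,0,16,0],[0,0,0,0,0,0,60],[0,0,0,0,0,0,120]]' 40
python3 - <<'E'
from h import *
o=get_obs();print(o["position"],o["ee_rot"],o["ft_force"],o["grip_width"])
p,d=camera("wrist");cv2.imwrite("pics/g1.png",p)
E
```

```text
clock: 3.0
position: [0.5539, 0.1478, 0.0714]
ee_rot: [0.973, 0.229, 0.001, 0.0]
ft_force: [0.5, 0.5, 1.2]
grip_width: 0.69
[0.55388198 0.14784706 0.07140323] [9.73477035e-01 2.28783914e-01 6.05868128e-04 1.29864904e-04] [0.4851797  0.49502762 1.16226858] 0.6900151762565653
```

View pics/g1.png

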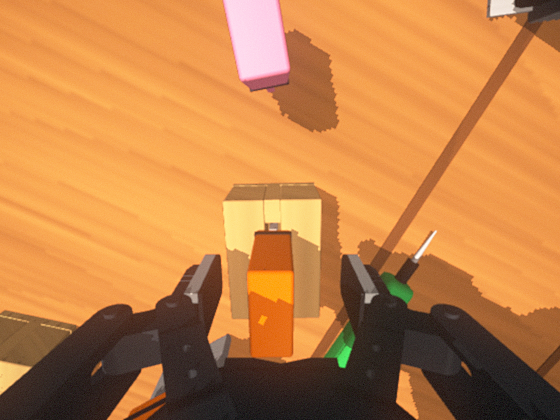

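```bash
python3 -m creep '[[0,0,0,-1,-4,0,150],[0,0,0,0,0,0,180],[0,0,0,0,0,0,255],[0,0,0,0,0,0,255],[0,0,0,0,0,0,255],[0,0,0,0,0,0,255]]' 60
python3 - <<'E'
from h import *
o=get_obs();print(o["position"],o["ee_rot"],o["ft_force"],o["grip_width"],o["torque"])
p,d=camera("wrist");cv2.imwrite("pics/g2.png",p)
E
```

```text
clock: 3.65
position: [0.5507, 0.152, 0.0714]
ee_rot: [0.973, 0.229, 0.001, 0.0]
ft_force: [-2.4, 0.1, 6.8]
grip_width: 0.205
[0.55068546 0.15198857 0.07139535] [9.73314846e-01 2.29472699e-01 7.00850476e-04 1.48496959e-06] [-2.40529638  0.14886864  6.80691567] 0.20526196575545652 [0.07574625 0.42813096 0.02848159]
```

View pics/g2.png

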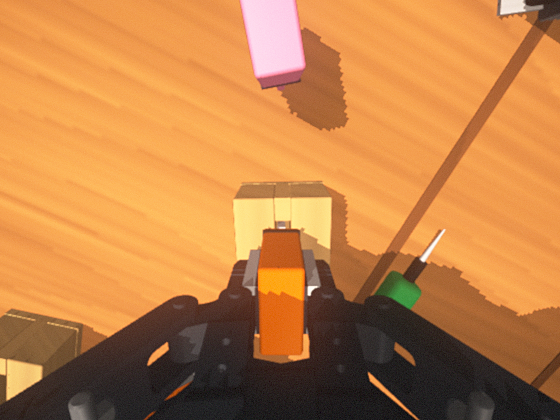

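Gripped at 17.5 mm, square on. Lift, carry over to slot a, and turn to the board's yaw.

```bash
python3 -m creep '[[0,0,0,0,0,-15,255],[0,0,0,0,0,-35,255],[0,0,0,0,0,-40,255],[0,0,0,-13,27,-10,255],[0,0,0,-20,41,0,255],[0,0,0,-20,41,0,255],[0,0,0,-20,41,0,255],[0,0,0,-20,41,0,255]]'
python3 -m creep '[[0,0,0,-20,41,0,255],[0,0,0,-15,30,0,255],[0,0,0.093,-3,5,0,255],[0,0,0,0,0,0,255],[0,0,0,0,0,0,255]]'
python3 - <<'E'
from h import *
o=get_obs();print(o["position"],o["ee_rot"],o["ft_force"],o["grip_width"],o["torque"])
q=o["ee_rot"];print("yaw",np.degrees(2*np.arctan2(q[1],q[0])))
p,d=camera("wrist");cv2.imwrite("pics/a1.png",p)
W=cloud("wrist",d,o);tops(W,(d>0)&(W[...,1]<-.1),.0435,.053,60)
E
```

```text
clock: 4.5
position: [0.5521, -0.0627, 0.1715]
ee_rot: [0.973, 0.229, 0.001, 0.0]
ft_force: [0.7, 0.1, -0.9]
grip_width: 0.208
clock: 5.0
position: [0.5524, -0.1448, 0.1709]
ee_rot: [0.983, 0.185, 0.0, -0.0]
ft_force: [-0.3, 0.8, -1.4]
grip_width: 0.205
[ 0.55236717 -0.1448347   0.17092629] [ 9.82647158e-01  1.85484387e-01  3.01195057e-04 -1.19457835e-04] [-0.26609195  0.8059217  -1.35892044] 0.20512497879108088 [ 0.02293239 -0.00300042 -0.04784654]
yaw 21.378750218049085
[286. 198.] 1244 [ 554.8 -148.8] [58. 26.] 21.2 z 0.0484
[341. 210.] 1804 [ 569.2 -191.4] [61.9 26.3] 21.0 z 0.0484
[395. 210.] 1932 [ 585.  -233.2] [62.4 26.9] 21.4 z 0.0483
```

View pics/a1.png

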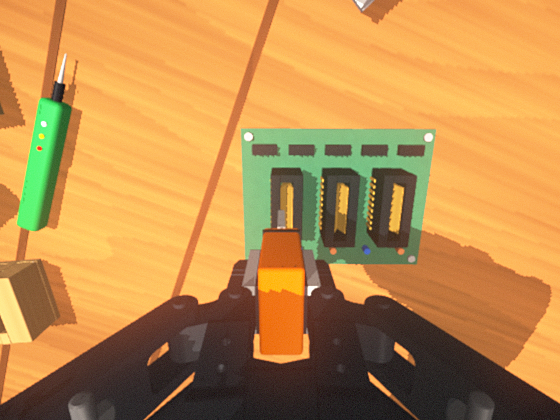

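```bash
cat > gz.py <<'E'
from h import *
o=get_obs();p,d=camera("wrist")
q=o["ee_rot"];yaw=2*np.arctan2(q[1],q[0])
h=cv2.cvtColor(p,cv2.COLOR_BGR2HSV);W=cloud("wrist",d,o);pz=o["position"][2]
m=(h[...,0]<20)&(h[...,1]>150)&(d>0)&(W[...,2]>pz+.008)&(W[...,2]<pz+.02)
print("pos",o["position"].round(4),"yaw",np.degrees(yaw).round(2),"n",m.sum())
m=m.copy();m[:240]=0;m[:,:240]=0;m[:,320:]=0
P=W[m];r=cv2.minAreaRect((P[:,:2]*1000).astype(np.float32));print("handle top",r,"z-tcp",np.median(P[:,2])-pz)
e=np.array(r[0])/1000-o["position"][:2]
print("gauge in tool xy mm",1000*(e@[np.cos(yaw),np.sin(yaw)]),1000*(e@[np.sin(yaw),-np.cos(yaw)]))
E
python3 gz.py
```

```text
pos [ 0.5525 -0.1444  0.1709] yaw 21.42 n 3711
handle top ((552.0819091796875, -143.4153594970703), (41.15977478027344, 28.004648208618164), 19.975175857543945) z-tcp 0.014088249356358135
gauge in tool xy mm 0.014227809578238708 -1.0530787884323263
```

Bias cross-check: the wrist view reads about +1.2 mm in tool y, judged by the gripped gauge, and the top camera agrees after its own correction. Corrected slots: a (552.3,-148.2), b (568.6,-190.2), c (584.8,-232.2). I'll centre on a and go down to just above its mouth.

```bash
python3 -m creep '[[0,0,0,-1.6,3.5,15,255],[0,0,0,0,0,25,255],[0,0,0,0,0,15,255],[0,0,0,0,0,0,255],[0,0,0,0,0,0,255]]'
python3 - <<'E'
from h import *
o=get_obs();q=o["ee_rot"];yaw=2*np.arctan2(q[1],q[0]);e=np.array([.5523,-.1482])-o["position"][:2]
print(o["position"],"tip z",o["position"][2]-.0614,np.degrees(yaw),1000*(e@[np.cos(yaw),np.sin(yaw)]),1000*(e@[np.sin(yaw),-np.cos(yaw)]),o["ft_force"])
p,d=camera("wrist");cv2.imwrite("pics/a2.png",cv2.resize(p[140:300,190:370],None,fx=3.3,fy=3.3))
p,d=camera("scene");cv2.imwrite("pics/a2s.png",cv2.resize(p[260:400,90:260],None,fx=4,fy=4,interpolation=cv2.INTER_CUBIC))
E
```

```text
clock: 5.6
position: [0.552, -0.1494, 0.1153]
ee_rot: [0.983, 0.184, -0.0, -0.0]
ft_force: [0.5, 0.1, 1.3]
grip_width: 0.207
[ 0.55202055 -0.14941516  0.11525087] tip z 0.05385087491189005 21.225989059328658 0.7004333643757288 -1.0315468206974716 [0.5402629  0.13900704 1.2581789 ]
```

View pics/a2.png

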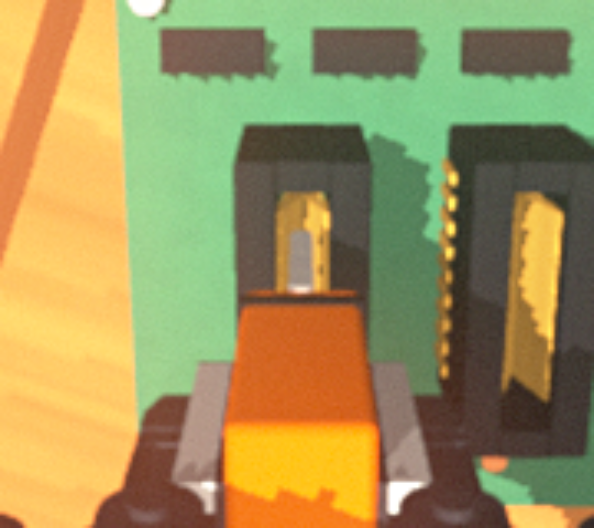

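View pics/a2s.png

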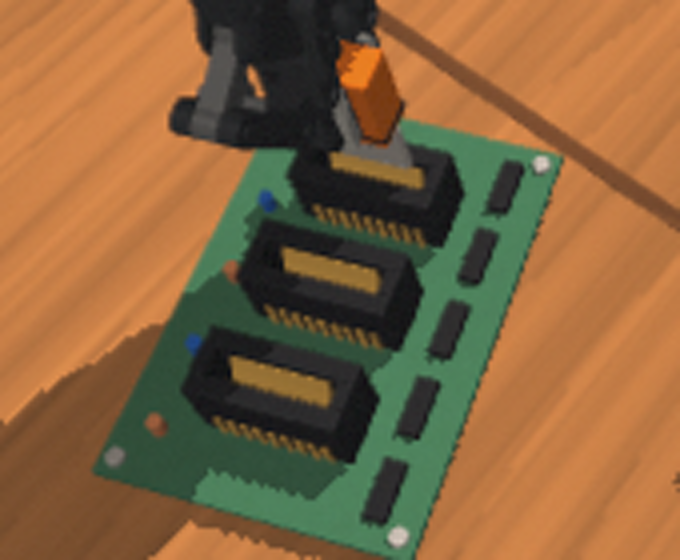

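The wrist crop shows the blade centred in slot a (blade column 301, connector middle 303 in the crop). I'll lower it to about 9 mm depth and then feel in small steps.

```bash
python3 -m creep '[[0,0,0,0.5,0,4,255],[0,0,0,0,0,4,255],[0,0,0,0,0,4,255],[0,0,0,0,0,3,255],[0,0,0,0,0,0,255]]'
python3 -m creep '[[0,0,0,0,0,1,255],[0,0,0,0,0,0,255]]'
python3 -m creep '[[0,0,0,0,0,1,255],[0,0,0,0,0,0,255]]'
```

```text
clock: 6.2
position: [0.5521, -0.1495, 0.0997]
ee_rot: [0.983, 0.184, -0.0, -0.0]
ft_force: [-0.7, -0.1, -0.7]
grip_width: 0.204
clock: 6.4
position: [0.5525, -0.1495, 0.0993]
ee_rot: [0.983, 0.184, 0.0, 0.0]
ft_force: [0.1, -1.3, 0.4]
grip_width: 0.202
clock: 6.6
position: [0.5524, -0.1495, 0.0983]
ee_rot: [0.983, 0.184, 0.0, 0.0]
ft_force: [-0.2, 0.3, -0.6]
grip_width: 0.206
```

```bash
python3 -m creep '[[0,0,0,0,0,1,255],[0,0,0,0,0,0,255]]' | sed -n '2p;4p'
python3 -m creep '[[0,0,0,0,0,1,255],[0,0,0,0,0,0,255]]'| sed -n '2p;4p'
```

```text
position: [0.5524, -0.1495, 0.0972]
ft_force: [-0.2, 0.2, -0.5]
position: [0.5526, -0.1495, 0.0964]
ft_force: [1.4, -0.6, -0.2]
```

```bash
python3 -m creep '[[0,0,0,0,0,0.5,255],[0,0,0,0,0,0,255]]' | sed -n '2p;4p'
```

```text
position: [0.5527, -0.1495, 0.0961]
ft_force: [-0.9, 1.1, 2.5]
```

```bash
python3 -m creep '[[0,0,0,0,0,0.5,255],[0,0,0,0,0,0,255]]' | sed -n '2p;4p'
python3 -m creep '[[0,0,0,0,0,0.5,255],[0,0,0,0,0,0,255]]'| sed -n '2p;4p'
```

```text
position: [0.5527, -0.1495, 0.0956]
ft_force: [0.2, 1.1, 4.6]
position: [0.5527, -0.1495, 0.0951]
ft_force: [-0.9, 1.9, 5.1]
```

```bash
python3 -m creep '[[0,0,0,0,0,0.5,255],[0,0,0,0,0,0,255]]' | sed -n '2p;4p'
```

```text
position: [0.5528, -0.1495, 0.0947]
ft_force: [-0.4, 0.3, 6.0]
```

```bash
python3 -m creep '[[0,0,0,0,0,0.5,255],[0,0,0,0,0,0,255]]' | sed -n '2p;4p'
```

```text
position: [0.5529, -0.1495, 0.0943]
ft_force: [-1.1, 1.0, 5.8]
```

```bash
python3 -m creep '[[0,0,0,0,0,0.7,255],[0,0,0,0,0,0,255]]' | sed -n '2p;4p'
```

```text
position: [0.5529, -0.1494, 0.0937]
ft_force: [-1.7, 0.6, 8.1]
```

```bash
python3 -m creep '[[0,0,0,0,0,0.7,255],[0,0,0,0,0,0,255]]' | sed -n '2p;4p'
```

```text
position: [0.5531, -0.1495, 0.0932]
ft_force: [-0.2, -0.4, 8.9]
```

```bash
python3 -m creep '[[0,0,0,0,0,1,255],[0,0,0,0,0,0,255]]' | sed -n '2p;4p'
```

```text
position: [0.5532, -0.1494, 0.0923]
ft_force: [-1.0, 1.0, 10.6]
```

```bash
python3 -m creep '[[0,0,0,0,0,1,255],[0,0,0,0,0,0,255]]' | sed -n '2p;4p'
```

```text
position: [0.5533, -0.1494, 0.0915]
ft_force: [-2.2, 1.3, 10.7]
```

```bash
python3 -m creep '[[0,0,0,0,0,1,255],[0,0,0,0,0,0,255]]' | sed -n '2p;4p'
```

```text
position: [0.5532, -0.1493, 0.0901]
ft_force: [0.2, 0.8, 6.7]
```

```bash
python3 -m creep '[[0,0,0,0,0,1,255],[0,0,0,0,0,0,255]]' | sed -n '2p;4p'; python3 gz.py; python3 - <<'E'
from h import *
print(get_obs()["ft_force"],get_obs()["torque"])
p,d=camera("scene");cv2.imwrite("pics/a3s.png",cv2.resize(p[260:400,90:260],None,fx=4,fy=4,interpolation=cv2.INTER_CUBIC))
E
```

```text
position: [0.5532, -0.1493, 0.089]
ft_force: [0.4, 1.4, 6.3]
pos [ 0.5532 -0.1493  0.089 ] yaw 21.2 n 3521
handle top ((553.4122314453125, -149.7791748046875), (42.451446533203125, 24.48856544494629), 32.09427261352539) z-tcp 0.014077629501086097
gauge in tool xy mm 0.07082116067997493 0.5252032009064339
[0.535465   0.74616869 5.91647821] [ 0.29441749 -0.12956388 -0.03126139]
```

View pics/a3s.png

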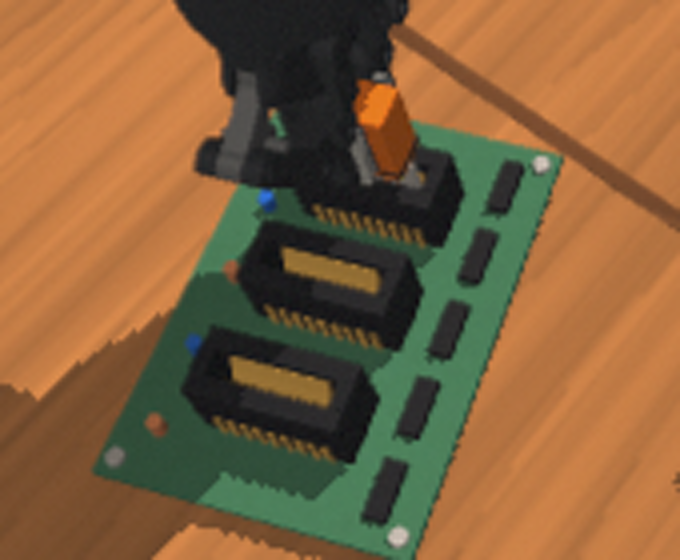

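It peaked at about 11 N and then fell to about 6 N of drag, with no slip in the grip (the handle top to TCP distance is unchanged). So slot a is the good one. Push gently home.

```bash
python3 -m creep '[[0,0,0,0,0,1.5,255],[0,0,0,0,0,1.5,255],[0,0,0,0,0,0,255]]' | sed -n '2p;4p'
python3 -m creep '[[0,0,0,0,0,1.5,255],[0,0,0,0,0,1.5,255],[0,0,0,0,0,0,255]]' | sed -n '2p;4p'
```

```text
position: [0.553, -0.1493, 0.0858]
ft_force: [0.5, 1.3, 4.8]
position: [0.553, -0.1493, 0.0828]
ft_force: [1.2, 0.9, 4.5]
```

```bash
python3 -m creep '[[0,0,0,0,0,1,255],[0,0,0,0,0,0,255]]' | sed -n '2p;4p'
```

```text
position: [0.553, -0.1494, 0.0819]
ft_force: [1.0, 0.9, 4.1]
```

```bash
python3 -m creep '[[0,0,0,0,0,1,255],[0,0,0,0,0,0,255]]' | sed -n '2p;4p'
```

```text
position: [0.553, -0.1494, 0.0809]
ft_force: [-0.1, 2.0, 5.8]
```

```bash
python3 -m creep '[[0,0,0,0,0,1,255],[0,0,0,0,0,0,255]]' | sed -n '2p;4p'
```

```text
position: [0.5531, -0.1494, 0.0799]
ft_force: [0.4, 0.8, 6.2]
```

```bash
python3 -m creep '[[0,0,0,0,0,0.5,255],[0,0,0,0,0,0,255]]' | sed -n '2p;4p'
```

```text
position: [0.5531, -0.1494, 0.0794]
ft_force: [-0.0, 0.9, 6.2]
```

```bash
python3 -m creep '[[0,0,0,0,0,0.5,255],[0,0,0,0,0,0,255]]' | sed -n '2p;4p'
```

```text
position: [0.5531, -0.1494, 0.0794]
ft_force: [-2.5, 3.0, 10.8]
```

```bash
python3 -m creep '[[0,0,0,0,0,0.5,255],[0,0,0,0,0,0,255]]' | sed -n '2p;4p'
```

```text
position: [0.5531, -0.1494, 0.0794]
ft_force: [-3.9, 1.3, 16.4]
```

Stopped hard at TCP z = 0.0794, exactly the predicted home height, with the force rising to 16 N. Ease off, open and retreat upward.

```bash
python3 -m creep '[[0,0,0,0,0,-0.6,255],[0,0,0,0,0,0,200],[0,0,0,0,0,0,160],[0,0,0,0,0,0,100],[0,0,0,0,0,0,80],[0,0,0,0,0,0,80]]'
python3 gz.py
python3 - <<'E'
from h import *
p,d=camera("wrist");cv2.imwrite("pics/h1.png",p)
E
```

```text
clock: 11.7
position: [0.5523, -0.1495, 0.0783]
ee_rot: [0.983, 0.184, -0.0, -0.0]
ft_force: [-0.3, 0.1, -0.2]
grip_width: 0.682
pos [ 0.5523 -0.1495  0.0783] yaw 21.19 n 3223
handle top ((553.5086669921875, -149.60580444335938), (41.16908264160156, 18.038766860961914), 20.90555191040039) z-tcp 0.015132013176247835
gauge in tool xy mm 1.0459436942138476 0.5109017701097557
```

View pics/h1.png

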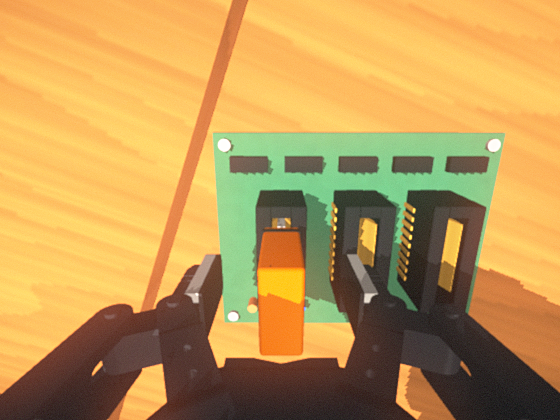

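Both jaws are clear of the handle (columns 205 and 360, handle 258–305). The handle top is at z = 0.0934, against 0.093 expected. Rise and check.

```bash
python3 -m creep '[[0,0,0,0,0,-10,80],[0,0,0,0,0,-25,80],[0,0,0,0,0,-40,80],[0,0,0,0,0,-45,80],[0,0,0,-15,0,-40,80],[0,0,0,-30,0,-10,80],[0,0,0,0,0,0,80],[0,0,0,0,0,0,80]]'
python3 - <<'E'
from h import *
o=get_obs();p,d=camera("wrist");cv2.imwrite("pics/h2.png",p)
W=cloud("wrist",d,o);v,u=np.mgrid[:420,:560];ok=(d>0)&(v<260)
print("handle");tops(W,ok,.085,.1,60);print("conn");tops(W,ok,.0435,.053,60)
p,d=camera("scene");cv2.imwrite("pics/h2s.png",p)
E
```

```text
clock: 12.6
position: [0.5104, -0.166, 0.2495]
ee_rot: [0.983, 0.183, 0.001, 0.001]
ft_force: [1.3, 0.8, -0.5]
grip_width: 0.689
handle
[280. 147.] 959 [ 553.5 -149.3] [39.1 17.9] 21.0 z 0.0935
conn
[280. 138.] 534 [ 552.3 -149.4] [61.3 25.9] 20.8 z 0.0485
[324. 143.] 1201 [ 568.6 -191.5] [61.1 26.1] 21.2 z 0.0483
[368. 143.] 1233 [ 584.8 -233.4] [61.3 26.6] 21.5 z 0.0483
```

View pics/h2.png

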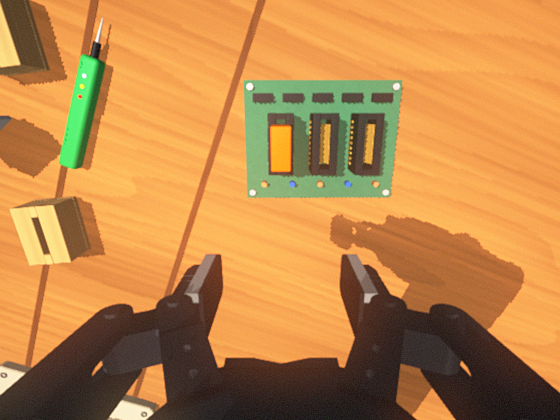

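View pics/h2s.png

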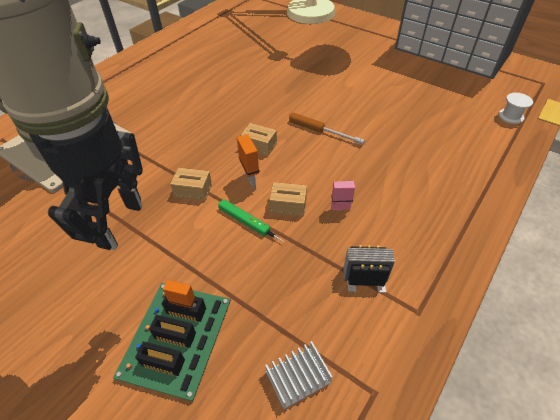

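```bash
python3 -c "
from workcell import *
print(hand_in())"
```

```text
the job is handed in; nothing more can be done
None
```

The feeler blade is standing fully home in slot a (the y = +45 mm slot), released, and the job is handed in at about 13 s on the robot's clock.

- **Finding the slot:** I took the smaller orange gauge from the farthest stand and felt slot a in steps of about 1 mm or less. Resistance built from about 13 mm down to a peak of about 11 N. It then fell to 4–6 N of springy drag down to home, which matches the good slot. I never probed slots b and c, because that pattern fits only the good slot.
- **Pushing home:** The blade stopped at the predicted home height, and I pressed no harder than about 16 N.
- **Last checks:** The handle top is 45 mm above the connector tops, so the shoulders are down. Yaw is 21° and the gauge sits within about 1 mm of the slot's centre. The gripper is well clear and the other objects look unmoved in the last scene picture.
- **Disagreements:**
  - Resistance began slightly later than described, at about 13 mm instead of 10–12 mm.
  - The wrist and top cameras differed by 1–1.5 mm. I corrected for this before insertion using the gripped gauge.

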